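File the recipe card in the lever arch file

TASK

Lift the red-tabbed lever of the open recipe file so that its rings spring open, put the yellow hard card over the two posts so that it lies flat on the pages, then press the lever all the way down until it stays shut by itself and the rings are closed over the card. Be gentle: press only until the lever bottoms without forcing it, do not jam the card, and leave the timer, mug, jar and pepper mill where they are.

Things in the scene. Friction and masses are not known exactly. Their poses are not given: they have to be found in the camera images.
- binder: Blue recipe file lying open, flat and fixed. Origin on the counter, midway between its posts. x runs along the spine (-112 to 112 mm), y from page side (-) to front cover (+). 3 mm covers: back y -170 to 15, spine 17 to 95, front 98 to 278. Its white page stack (top z = 10 mm; x +-102, y -148 to 11) is on the posts already. A steel plate (y 12 to 46 mm, top z 9) carries lever and rings.
- post0 (a point): Round tip of the steel post at binder x = -40, y = 0, 46.5 mm above the counter. Posts are 7 mm in diameter, upright, rounded on top, and stand 36.5 mm above the pages.
- post1 (a point): Round tip of the other, identical post, at binder x = +40 mm, y = 0.
- pivot (a point): Centre of the lever's hinge axis (along binder x), at binder (0, 32, 24) mm. A 12 mm wide, 4 mm thick steel arm runs from the hinge; the red tab's centre lies 75 mm along the arm and 6 mm above its centre line, give or take 6 mm at right angles to the arm (see tab_shut). The lever turns from 0 (arm level along binder +y, shut) to 1.15 rad (up, open).
- tab_shut (a point): Mean place of the red tab's centre when shut, at binder (0, 107, 30) mm; a mark on the file, it does not follow the lever. On each file the tab is fitted up to 6 mm higher or lower on its arm, which is not measured. Tab: 18 mm wide (binder x), 20 long, 12 thick; pinch its width from above, clear beside and 15 mm below. To close, push on its upper face (page side when up), round the hinge.
- ring_tip0 (a point): Free end of the ring hoop that meets post0; moves with the lever (hoop angle = 0.8 x lever angle). Shut: 1.5 mm from the post tip; lever fully up: 41 mm away, hoops then at binder y 25 to 53 mm, up to 62 mm high. Spring: holds the lever shut with 2 N at the tab; past dead centre (0.03 rad, 2 mm at the tab) it springs up fully by itself.
- ring_tip1 (a point): Same for post1. Closing resistance at the tab: 3 N near the top, up to 10 N at 0.4 rad, fading to 0 at dead centre just above the stop; then the lever snaps down on to a rigid stop and stays. On the stop the force rises steeply: more than 30 N from the fingers once the card is on counts as forcing.
- card: Loose hard yellow card, 140 (x) by 100 (y) by 4 mm, 60 to 130 g, on the counter; origin under its centre. Mid-top stands a fixed wooden grip bar 14 mm thick (x), 30 long (y), z 4 to 34 mm. Two 10.5 mm holes near its +y edge at (-40, 40) and (40, 40) mm. Filed, its axes lie along the binder's, its centre at binder y = -40 mm, its underside at z = 10 mm.
- hole0 (a point): Centre of the card's hole at card x = -40 mm, at its underside; goes over post0.
- hole1 (a point): Centre of the card's hole at card x = +40 mm, at its underside; goes over post1.
- timer: White kitchen timer with a green dial, 60 mm across and 38 mm high, standing on the file's front cover. Leave alone.
- mug: Blue mug, 80 mm across, 90 mm high. Leave alone.
- spice_jar: Amber spice jar, 48 mm across, 95 mm high. Leave alone.
- pepper_mill: Dark wooden pepper mill, 54 mm across, 118 mm high. Leave alone.
There are look-alikes about, which are no part of the job. There is more than one size of the card; the one meant has the size given above.

How it is judged:
By the outcome, as a careful person would: the job done as asked, in the order asked, and still so for the second after the job is handed in, with the robot touching nothing.
It also fails if it takes over 59 s, if anything falls off the work surface, if the arm or the gripper's body presses on something with over 40 N, if the wrist force passes 120 N, or if a joint passes its speed limit or range.

ROBOT

A 6-joint arm with a two-finger parallel gripper is mounted at the origin on the work surface. World frame = base frame: x ahead of the robot, y to its left, z up, the work surface at z = 0. Lengths are in mm, angles in rad, forces in N, time in s.
With the tool pointing down it reaches from about 275 to 1000 mm from the base axis. Payload 8.4 kg.
Tool frame: the origin (TCP) lies at the very end of the fingers, on their centre line; the grasp point (between the pads) lies 19 mm behind it; z points along the fingers, y is the line along which they close (so a half turn about z gives the same grasp; the last joint's range is limited). The gripper opens to 85 mm and grips with 20 to 120 N. Pads are 22 mm wide; open, the fingers measure 114 mm over their backs; the gripper's body (76 mm by 85 mm) begins 54 mm behind the grasp point. The pads swing forward as they close: fully open they stand 13 mm farther back than shut.
Start: joints at [1.195, 0.353, 1.633, -0, 1.155, -0.002], TCP at [228.221, 581.844, 207.081] pointing down, gripper open.
Joint ranges: [-2.63, 2.63], [-0.92, 2.1], [0.06, 2.66], [-1.3, 4.44], [0, 2.69], [-3.02, 3.02]. Speed limits (rad/s): [2.22, 2.22, 2.79, 3.14, 3.14, 3.14].

INTERFACE

Orientations are given as [roll, pitch, yaw] about the fixed x, y, z axes, in that order (R = Rz(yaw) Ry(pitch) Rx(roll)).
In Python, from rig import sensors, grab_frame, camera_params, order gives the robot as it stands. The module is installed in compiled form; this text tells all that it offers.
- The arm moves only by the tool move_arm, never from a script. Its argument "motion" is a list of rows, each a list of 7 numbers: the turn, a rotation vector about the tool's x, y, z in normalised numbers (1 is 180 degrees), then the shift along the tool's x, y, z in shares of 0.5 m (1.0 is 0.5 m), then the finger opening in m, from 0 to 0.0854. A call has 1 to 8 rows; each row is the pose to reach, as a shift and turn from the pose commanded when the call began, along the tool's axes at that moment; what a row does not reach only later rows make up. A row lasts 1/8 s, in which the tool goes at most 62.5 mm and 10.7 degrees, less where a joint would pass 70% of its speed; a pose out of reach is approached as far as the arm can. No shift or turn number may pass 1 either way. A call with a gripper value outside its range is refused whole. The fingers move at their own pace and stop on an object; "grip_force" is the grip in N (left out, the last holds). Time passes only in rows, so rows that repeat a pose let the fingers close. It gives the time, the measured TCP pose, the force, the opening and the grip force at its end, in the units of the state.
- sensors.sense(): the state, without advancing time (a new reading comes with each control period).
- grab_frame(name): name is "scene" or "top" or "wrist"; returns (picture, depth): 420x560x3 uint8, red, green, blue; 420x560 float32, mm along the optical axis (not along the pixel's ray), 0 where there is no reading.
- camera_params(name): a dict with "camera_matrix" (3x3 intrinsics, pixels), "world_from_camera" (4x4, takes a point from camera to world coordinates). Camera axes: x right, y down, z forward; pixel columns grow to the right and rows downward; lengths in mm; the calibration is good to about 2 mm. The wrist camera is an equidistant fisheye: a pixel r from the principal point sees the ray r / f radians off the axis. A picture is of the moment at which its call begins: read the wrist's pose just before it. camera_params takes no time and is no camera call; for the wrist camera it gives the pose at the moment of the call.
- order.sign_off(): hands the job in; it is judged then, once.
The state is a dict: "clock": time; "qpos": joint angles; "qvel": joint speeds; "joint_efforts": joint torques, N m; "eef_pos": TCP position; "tcp_rot": TCP orientation; "contact_force": force on the tool from outside, world axes, zero at the start; "wrist_torque": the same for the moment, N m; "opening": opening from 0.0 (shut) to 1.0 (fully open); "grasp_force": force on a finger pad.
Only numpy, scipy, OpenCV 4.12 (cv2) and the standard library are available. Lean on these libraries where they do the work, as an engineer would, in place of code of your own. Each camera call takes 0.05 s, during which the arm holds its last target. There are 200 camera calls.

## Working session

There is one attempt and no reset: what is moved stays moved. The work goes in short steps, Python scripts to look and compute and a tool call to move; the robot and the scene stay as the last step left them, time stands still between calls to the robot, and variables do not carry over. Pictures are saved under pics/ and viewed, at most 10 in all, crops included, and the job is handed in when it is done.

Besides the shell and the picture viewer there is one more tool, called after "Call:" in YAML: its name, and indented under it one key for each argument. move_arm: Moves the arm, as the interface text tells. Its arguments: {"type":"object","properties":{"motion":{"type":"array","items":{"type":"array","items":{"type":"number"}}},"grip_force":{"type":"number"}},"required":["motion"]}

```bash
mkdir -p pics
cat > h.py <<'E'
import numpy as np, cv2
from rig import sensors, grab_frame, camera_params, order
def snap(n,f):
    P=camera_params(n); im,d=grab_frame(n)
    cv2.imwrite(f'pics/{f}.png',im[:,:,::-1]); np.savez(f'pics/{f}.npz',im=im,d=d,K=P['camera_matrix'],T=P['world_from_camera'])
def ray(f,u,v):
    Z=np.load(f'pics/{f}.npz');K,T=Z['K'],Z['T']
    r=np.array([(u-K[0,2])/K[0,0],(v-K[1,2])/K[1,1],1.])
    if f.startswith('w'):
        a,b=r[:2];t=np.hypot(a,b);r=np.array([a/t*np.sin(t),b/t*np.sin(t),np.cos(t)]) if t>0 else r
    return T[:3,3],T[:3,:3]@r,Z['d']
def onz(f,u,v,z):
    o,r,_=ray(f,u,v);return o+r*(z-o[2])/r[2]
def dep(f,u,v):
    o,r,d=ray(f,u,v);Z=np.load(f'pics/{f}.npz');c=(Z['T'][:3,:3].T@r)
    return o+r*d[int(round(v)),int(round(u))]/c[2]
def tri(*obs):
    A=0;b=0
    for f,u,v in obs:
        o,r,_=ray(f,u,v);r=r/np.linalg.norm(r);M=np.eye(3)-np.outer(r,r);A=A+M;b=b+M@o
    p=np.linalg.solve(A,b);return p
def project(f,p):
    Z=np.load(f'pics/{f}.npz');K,T=Z['K'],Z['T'];c=T[:3,:3].T@(np.asarray(p)-T[:3,3])
    if f.startswith('w'):
        n=np.hypot(c[0],c[1]);t=np.arctan2(n,c[2]);c=np.array([c[0]/n*t,c[1]/n*t,1])
    return K[0,0]*c[0]/c[2]+K[0,2],K[1,1]*c[1]/c[2]+K[1,2]
def crop(f,u0,v0,u1,v1,k,out):
    im=cv2.imread(f'pics/{f}.png')[v0:v1,u0:u1];cv2.imwrite(f'pics/{out}.png',cv2.resize(im,None,fx=k,fy=k,interpolation=cv2.INTER_CUBIC))
E
python3 - <<'E'
from h import *
snap('top','top0');snap('scene','scene0')
a=cv2.imread('pics/top0.png');b=cv2.imread('pics/scene0.png')
print(sensors.sense())
for n in ('top','scene'):print(camera_params(n))
E
```

```text
{'clock': 0.1, 'qpos': array([ 1.19459135e+00,  3.53558082e-01,  1.63405012e+00, -1.15393720e-07,
        1.15523944e+00, -2.37629287e-03]), 'qvel': array([-0.00041191, -0.0023378 , -0.00016444, -0.00109302, -0.00023252,
       -0.0008497 ]), 'joint_efforts': array([ 8.57094790e-06, -6.06355333e+01, -3.42819679e+01,  4.19705486e-05,
        3.94400849e-03,  2.22698753e-05]), 'eef_pos': array([228.0546446 , 581.40860007, 206.45391016]), 'tcp_rot': array([-3.14033766e+00, -2.87671434e-06,  2.76776402e+00]), 'contact_force': array([-0.88099265, -0.05683902, -0.01074964]), 'wrist_torque': array([-0.0381669 ,  0.04843789, -0.06427997]), 'grasp_force': 0.0, 'opening': 1.0022209036670209}
{'camera_matrix': array([[507.30533833,   0.        , 279.10498331],
       [  0.        , 507.30533833, 208.85273284],
       [  0.        ,   0.        ,   1.        ]]), 'world_from_camera': array([[-1.04579862e-02, -9.90274342e-01,  1.38734850e-01,
         3.52337158e+02],
       [-9.99890511e-01,  1.18088247e-02,  8.91726172e-03,
        -8.56216443e+01],
       [-1.04688310e-02, -1.38626403e-01, -9.90289414e-01,
         1.22467873e+03],
       [ 0.00000000e+00,  0.00000000e+00,  0.00000000e+00,
         1.00000000e+00]])}
{'camera_matrix': array([[412.07343309,   0.        , 279.80625505],
       [  0.        , 412.07343309, 202.29163792],
       [  0.        ,   0.        ,   1.        ]]), 'world_from_camera': array([[-3.27221476e-02,  6.88125348e-01, -7.24853617e-01,
         1.27247249e+03],
       [ 9.99443614e-01,  2.72156051e-02, -1.92814016e-02,
        -6.73586171e+01],
       [ 6.45930858e-03, -7.25081248e-01, -6.88633038e-01,
         7.65287423e+02],
       [ 0.00000000e+00,  0.00000000e+00,  0.00000000e+00,
         1.00000000e+00]])}
```

View pics/top0.png

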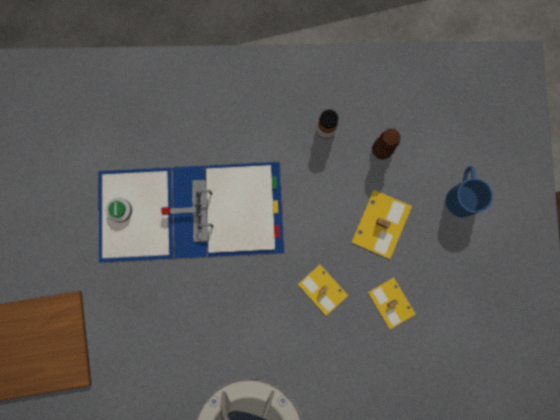

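View pics/scene0.png

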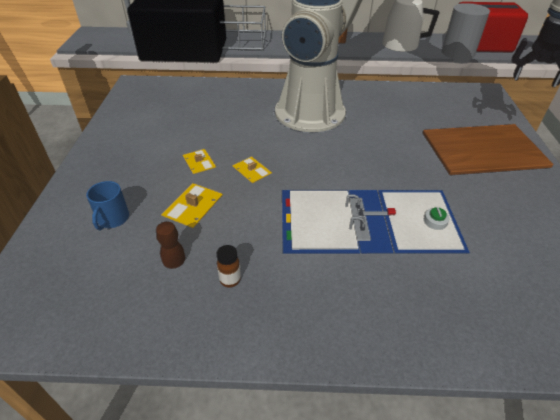

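The top view shows the open file centred near (190,212), with its red tab at (166,211) and the posts near (208,195) and (208,228). There are three yellow cards: a large one at (382,225) and small ones at (323,290) and (392,303). The large one should be the 140x100 card, so I'll confirm it in an enlarged crop.

Run:
```python
from h import *
crop('top0',340,180,425,265,6,'a');crop('top0',155,175,230,250,0,'b') if 0 else None
a=cv2.imread('pics/top0.png');b=cv2.imread('pics/scene0.png')
r=lambda im,u,v,w,h,k:cv2.resize(im[v:v+h,u:u+w],None,fx=k,fy=k,interpolation=cv2.INTER_CUBIC)
o=np.zeros((600,800,3),np.uint8)
o[:300,:400]=r(a,345,188,80,60+0,5)[:300,:400]
o[:300,400:]=r(a,155,180,80,60,5)
o[300:,:400]=r(b,155,180,80,60,5)
o[300:,400:]=r(b,330,185,80,60,5)
cv2.imwrite('pics/c1.png',o)
```

```text
(no output)
```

View pics/c1.png

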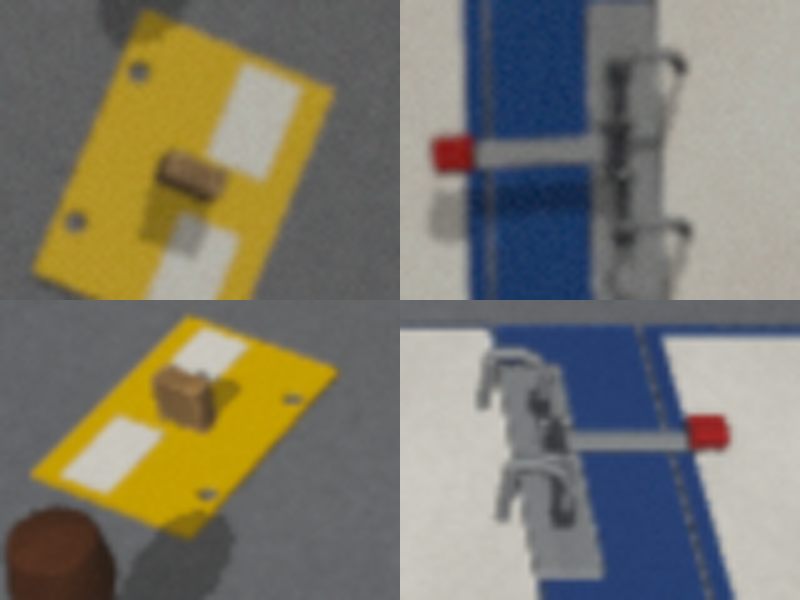

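The upper-left crop shows the large card with its grip bar at about (383.5,223) in the top image and holes at (372.4,202) and (359.8,232). They are about 78 mm apart, so this card fits. The right-hand crops show the lever shut, with the red tab at about (245,153) in its crop and the ring hoops over both posts. Next I measure.

Run:
```python
from h import *
def mask(f,lo,hi,box):
    im=cv2.imread(f'pics/{f}.png');m=cv2.inRange(cv2.cvtColor(im,cv2.COLOR_BGR2HSV),lo,hi)
    k=np.zeros_like(m);u0,v0,u1,v1=box;k[v0:v1,u0:u1]=m[v0:v1,u0:u1]
    return k
def biggest(m):
    n,l,s,c=cv2.connectedComponentsWithStats(m);i=1+np.argmax(s[1:,4]);return np.argwhere(l==i)[:,::-1],c[i]
for f,bc,bb,br in(('top0',(340,180,425,265),(90,155,290,270),(155,200,175,220)),('scene0',(155,180,230,230),(275,185,470,255),(380,200,400,222))):
    p,c=biggest(mask(f,(18,120,60),(35,255,255),bc));w=np.array([onz(f,*q,4)[:2] for q in p],np.float32)
    r=cv2.minAreaRect(w);print(f,'card',r,'corners',cv2.boxPoints(r).round(1).tolist())
    p=np.argwhere(mask(f,(100,120,30),(125,255,255),bb)>0)[:,::-1];w=np.array([onz(f,*q,3)[:2] for q in p],np.float32)
    r=cv2.minAreaRect(w);print(f,'binder',r)
    p,c=biggest(mask(f,(0,140,60),(8,255,255),br));print('tab px',c,len(p),onz(f,*c,30),dep(f,*c))
for u,v in((139,72),(76,221)):
    print('hole',onz('top0',345+(u+.5)/5-.5,188+(v+.5)/5-.5,4))
for u,v in((291,398),(206,494)):
    print('hole scene',onz('scene0',155+(u+.5)/5-.5,180+(v-300+.5)/5-.5,4))
```

```text
top0 card ((483.992919921875, -320.7759094238281), (101.37907409667969, 141.14993286132812), 65.51917266845703) corners [[398.79998779296875, -337.70001220703125], [527.2000122070312, -396.20001220703125], [569.2000122070312, -303.8999938964844], [440.79998779296875, -245.39999389648438]]
top0 binder ((520.6090698242188, 142.61630249023438), (222.8648681640625, 443.9269104003906), 2.2626538276672363)
tab px [164.91891892 210.54054054] 37 [518.88983101 197.23434358  30.        ] [517.72514119 195.25635377  38.35429497]
scene0 card ((486.8992614746094, -321.1426086425781), (101.8987808227539, 144.02200317382812), 65.47489166259766) corners [[400.20001220703125, -337.6000061035156], [531.2999877929688, -397.3999938964844], [573.5999755859375, -304.70001220703125], [442.5, -244.89999389648438]]
scene0 binder ((522.305419921875, 142.59518432617188), (222.136962890625, 444.89703369140625), 2.1813642978668213)
tab px [391.    210.625] 40 [518.09524253 195.66714711  30.        ] [525.17426231 193.19893297  36.89988229]
hole [ 537.4567173  -301.47797696    4.        ]
hole [ 465.17876276 -268.55635713    4.        ]
hole scene [ 466.17810075 -269.85433623    4.        ]
hole scene [ 539.8124924  -302.61083073    4.        ]
```

```bash
cat >> h.py <<'E'
from scipy.spatial.transform import Rotation as Ro
def cur():
    s=sensors.sense();return np.array(s['eef_pos']),Ro.from_euler('xyz',s['tcp_rot'])
def to(xyz,yaw,pitch=0,roll=np.pi):
    p,R=cur();T=Ro.from_euler('xyz',[roll,pitch,yaw])
    print('row',(R.inv()*T).as_rotvec().round(4),(R.inv().apply(np.array(xyz)-p)/1000).round(4))
BO=np.array([523.5,88.6]);BY=np.deg2rad(2.22)
def bw(x,y,z=0,o=None,a=None):
    o=BO if o is None else o;a=BY if a is None else a
    c,s=np.cos(a),np.sin(a);return np.array([o[0]+c*x-s*y,o[1]+s*x+c*y,z])
E
python3 - <<'E'
from h import *
to(bw(0,75,200),1.609)
E
```

```text
row [-1.1000e-03  7.0000e-04  1.1588e+00] [-0.4249 -0.2822  0.0068]
```

Careful with the scale: shifts go in shares of 0.5 m and turns go in shares of 180 degrees. That gives: -0.425 m / 0.5 = -0.85, -0.282 m / 0.5 = -0.564, 1.159 rad / 3.1416 = 0.3689.

Call:
move_arm:
  motion:
    - [0,0,0.3689,-0.85,-0.564,0.014,0.085]
    - [0,0,0.3689,-0.85,-0.564,0.014,0.085]
    - [0,0,0.3689,-0.85,-0.564,0.014,0.085]
    - [0,0,0.3689,-0.85,-0.564,0.014,0.085]
    - [0,0,0.3689,-0.85,-0.564,0.014,0.085]
    - [0,0,0.3689,-0.85,-0.564,0.014,0.085]
    - [0,0,0.3689,-0.85,-0.564,0.014,0.085]
    - [0,0,0.3689,-0.85,-0.564,0.014,0.085]

```text
clock: 1.1
eef_pos: [515.9, 170.5, 200.1]
tcp_rot: [-3.142, -0.0, 1.608]
contact_force: [1.1, 0.5, -0.9]
opening: 0.996
grasp_force: 0.0
```

Run:
```python
from h import *
to(bw(0,75,200),1.609)
```

```text
row [-0.     -0.0001 -0.0008] [-0.0071  0.0044  0.0001]
```

Call:
move_arm:
  motion:
    - [0,0,0,0,0,0,0.085]
    - [0,0,0,0,0,0,0.085]

```text
clock: 1.35
eef_pos: [514.7, 172.2, 199.8]
tcp_rot: [-3.141, -0.0, 1.608]
contact_force: [-0.6, -0.8, -0.2]
opening: 0.994
grasp_force: 0.0
```

Run:
```python
from h import *
snap('wrist','w1')
print(cur()[0]);to(bw(0,75,200),1.609);Z=np.load('pics/w1.npz');print(Z['K'],Z['T'])
for n,p in(('tab',bw(0,107,36)),('p0',bw(-40,0,46.5)),('p1',bw(40,0,46.5))):print(n,project('w1',p))
crop('w1',0,0,560,420,1.42,'w1v')
```

```text
[514.45773087 172.79595057 199.92987013]
row [-0.0009 -0.0001 -0.0001] [-0.0095  0.0058 -0.0001]
[[325.1922621    0.         284.2943629 ]
 [  0.         325.1922621  209.34027691]
 [  0.           0.           1.        ]] [[ 9.99316107e-01  3.52911521e-02  1.10387314e-02  5.12053604e+02]
 [ 3.69734402e-02 -9.49349089e-01 -3.12040498e-01  2.51853779e+02]
 [-5.32659034e-04  3.12235235e-01 -9.50004671e-01  3.66079971e+02]
 [ 0.00000000e+00  0.00000000e+00  0.00000000e+00  1.00000000e+00]]
tab (np.float64(289.5465030498283), np.float64(161.27353011719686))
p0 (np.float64(253.08339306504234), np.float64(259.80504592802026))
p1 (np.float64(325.52616541000845), np.float64(259.5938564633935))
```

View pics/w1v.png

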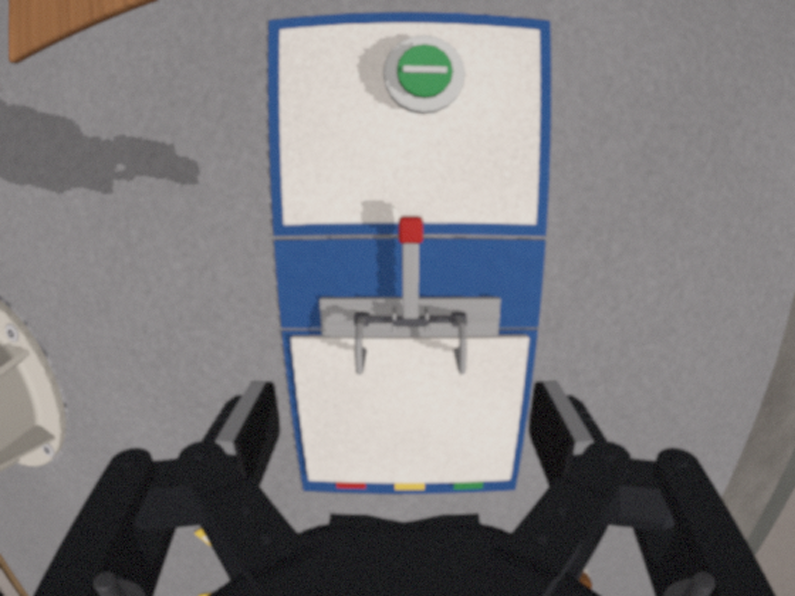

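The wrist view shows the tab at (289.4,161.3) in full-frame pixels, and the ring and post tips at (254.2,260.6) and (326,260.6). All are within about 1 px of the prediction.

```bash
cat >> h.py <<'E'
def tabpx(f,box):
    im=cv2.imread(f'pics/{f}.png');m=cv2.inRange(cv2.cvtColor(im,cv2.COLOR_BGR2HSV),(0,140,60),(8,255,255))|cv2.inRange(cv2.cvtColor(im,cv2.COLOR_BGR2HSV),(172,140,60),(180,255,255))
    u0,v0,u1,v1=box;ys,xs=np.nonzero(m[v0:v1,u0:u1]);return xs+u0,ys+v0
def tobinder(p):
    q=p-bw(0,0,0);c,s=np.cos(BY),np.sin(BY);return np.array([c*q[0]+s*q[1],-s*q[0]+c*q[1],q[2]])
E
python3 - <<'E'
from h import *
o=[]
for f,b in(('w1',(270,140,310,180)),('top0',(155,200,175,220)),('scene0',(380,200,400,222))):
    x,y=tabpx(f,b);print(f,x.min(),x.max(),y.min(),y.max(),x.mean(),y.mean());P=np.array([dep(f,u,v) for u,v in zip(x,y)]);
    B=np.array([tobinder(p) for p in P]);print(np.percentile(B,[5,50,95],axis=0).round(1).tolist());o.append((f,x.mean(),y.mean()))
print(tobinder(tri(*o)),[tobinder(tri(*o[:2])),tobinder(tri(o[0],o[2]))])
# pages depth check
for u,v in((289,300),(250,90),(330,90)):print(tobinder(dep('w1',u,v)))
E
```

```text
w1 281 297 153 170 288.7300380228137 161.93536121673003
[[-7.8, 98.8, 34.7], [-0.6, 106.2, 35.8], [6.6, 114.3, 37.0]]
top0 162 168 208 213 165.15 210.5
[[-7.2, 99.7, 34.3], [-1.3, 106.6, 37.1], [4.6, 113.9, 41.0]]
scene0 388 394 208 213 391.0 210.625
[[-4.7, 97.4, 31.6], [5.7, 105.4, 35.6], [9.8, 112.3, 38.1]]
[ -0.47846842 106.68602559  31.60501138] [array([ -1.09196897, 106.53188792,  36.79868647]), array([ -0.43268557, 106.12077714,  31.2545351 ])]
[  0.42134886 -78.30800446   9.75049815]
[-42.95942577 182.12481112   2.34219244]
[ 44.86391849 182.26524074   3.9139219 ]
```

Run:
```python
from h import *
to(bw(-.3,106.5,70),1.609);to(bw(-.3,106.5,12),1.609)
```

```text
row [-0.0009 -0.0001 -0.0001] [0.022  0.0056 0.1299]
row [-0.0009 -0.0001 -0.0001] [0.022  0.0056 0.1879]
```

To row units: 0.13 m / 0.5 = 0.26, 0.022 m / 0.5 = 0.044.

Call:
move_arm:
  motion:
    - [0,0,0,0.044,0.0112,0.1,0.04]
    - [0,0,0,0.044,0.0112,0.2,0.04]
    - [0,0,0,0.044,0.0112,0.26,0.04]
    - [0,0,0,0.044,0.0112,0.26,0.04]
    - [0,0,0,0.044,0.0112,0.26,0.04]

```text
clock: 2.02
eef_pos: [520.2, 195.7, 71.4]
tcp_rot: [3.14, -0.0, 1.61]
contact_force: [0.3, 0.2, 0.7]
opening: 0.469
grasp_force: 0.0
```

Run:
```python
from h import *
snap('wrist','w2')
x,y=tabpx('w2',(180,100,380,400));print(len(x),x.min(),x.max(),y.min(),y.max(),x.mean(),y.mean())
B=np.array([tobinder(dep('w2',u,v)) for u,v in zip(x,y)]);print(np.percentile(B,[5,50,95],axis=0).round(1).tolist())
to(bw(-.3,106.5,12),1.609);print(tobinder(cur()[0]))
```

```text
688 269 294 214 241 281.81976744186045 227.46075581395348
[[-7.8, 98.9, 33.3], [-0.4, 108.0, 35.8], [6.9, 115.7, 37.0]]
row [ 0.0022 -0.0008  0.0008] [-0.0006 -0.0017  0.0598]
[  1.3047447  107.02477324  71.80108281]
```

View pics/w2.png

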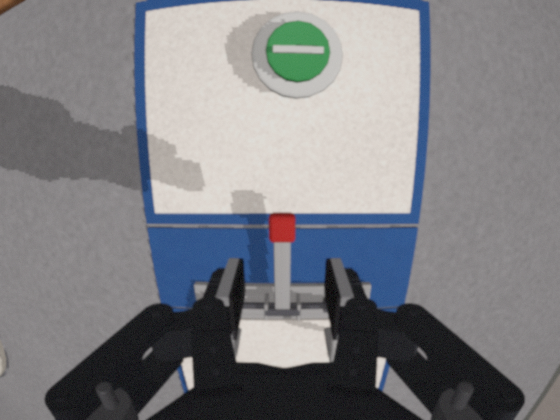

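The tab at (282,227) lies between the fingers, whose tips are near x 238 and 332. Its top is 36 mm high, so its centre is at about 30, close to nominal. Now I descend and pinch.

To row units: 0.059 m / 0.5 = 0.118, 0.045 m / 0.5 = 0.09.

Call:
move_arm:
  motion:
    - [0,0,0,-0.001,-0.003,0.05,0.04]
    - [0,0,0,-0.001,-0.003,0.09,0.04]
    - [0,0,0,-0.001,-0.003,0.118,0.04]
    - [0,0,0,-0.001,-0.003,0.118,0.04]
    - [0,0,0,-0.001,-0.003,0.118,0.01]
    - [0,0,0,-0.001,-0.003,0.118,0.01]
    - [0,0,0,-0.001,-0.003,0.118,0.01]
    - [0,0,0,-0.001,-0.003,0.118,0.01]
  grip_force: 30

```text
clock: 3.08
eef_pos: [518.7, 194.3, 12.1]
tcp_rot: [3.141, -0.0, 1.609]
contact_force: [-3.0, 0.3, 7.3]
opening: 0.179
grasp_force: 29.5
```

To row units: -0.064 m / 0.5 = -0.128, -0.0565 m / 0.5 = -0.113.

Call:
move_arm:
  motion:
    - [0,0,0,-0.001,0,-0.01,0.01]
    - [0,0,0,-0.004,0,-0.022,0.01]
    - [0,0,0,-0.01,0,-0.044,0.01]
    - [0,0,0,-0.024,0,-0.07,0.01]
    - [0,0,0,-0.043,0,-0.094,0.01]
    - [0,0,0,-0.066,0,-0.113,0.01]
    - [0,0,0,-0.094,0,-0.128,0.01]
    - [0,0,0,-0.094,0,-0.128,0.01]

```text
clock: 4.08
eef_pos: [520.6, 146.1, 76.0]
tcp_rot: [3.141, -0.0, 1.608]
contact_force: [-1.2, -1.4, 5.9]
opening: 0.117
grasp_force: 2.7
```

Run:
```python
from h import *
snap('wrist','w3');snap('scene','scene3')
a=cv2.imread('pics/w3.png');b=cv2.imread('pics/scene3.png')[150:270,300:420]
o=np.hstack([a,np.zeros((420,240,3),np.uint8)]);o[:240,560:]=cv2.resize(b,(240,240),interpolation=cv2.INTER_CUBIC);cv2.imwrite('pics/c3.png',o)
```

```text
(no output)
```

View pics/c3.png

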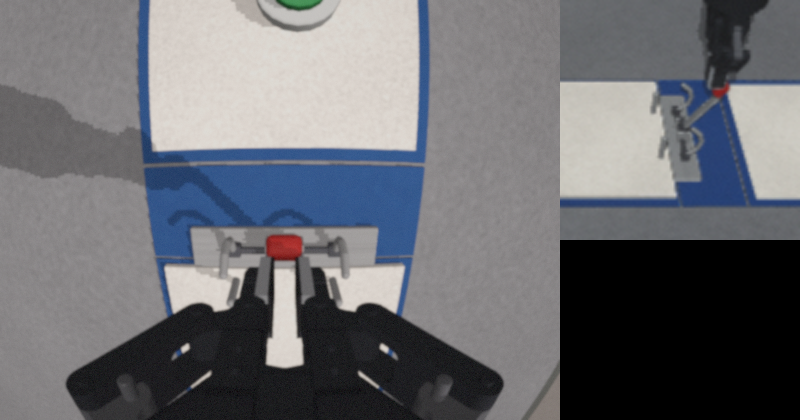

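The lever is up: the tab is at (284,246) in the wrist view, the hoops are swung back, and the fingers have slipped to the page side of the tab. I'll back off and check the angle.

To row units: -0.13 m / 0.5 = -0.26, -0.09 m / 0.5 = -0.18.

Call:
move_arm:
  motion:
    - [0,0,0,-0.024,0,-0.02,0.01]
    - [0,0,0,-0.04,0,-0.08,0.01]
    - [0,0,0,-0.04,0,-0.18,0.02]
    - [0,0,0,-0.04,0,-0.26,0.03]
    - [0,0,0,-0.04,0,-0.26,0.04]
    - [0,0,0,-0.04,0,-0.26,0.04]

```text
clock: 4.92
eef_pos: [520.5, 126.8, 204.8]
tcp_rot: [-3.141, 0.0, 1.609]
contact_force: [-0.1, -0.1, -0.1]
opening: 0.468
grasp_force: 0.0
```

Run:
```python
from h import *
snap('wrist','w4');print(cur()[0])
x,y=tabpx('w4',(200,100,380,350));print(len(x),x.min(),x.max(),y.min(),y.max(),x.mean(),y.mean())
B=np.array([tobinder(dep('w4',u,v)) for u,v in zip(x,y)]);print(np.percentile(B,[5,50,95],axis=0).round(1).tolist())
```

```text
[520.12135612 126.71887754 204.186234  ]
327 240 295 171 316 280.5963302752294 194.52599388379204
[[-53.3, -156.9, 4.7], [-1.6, 57.1, 103.4], [6.6, 62.9, 105.7]]
```

View pics/w4.png

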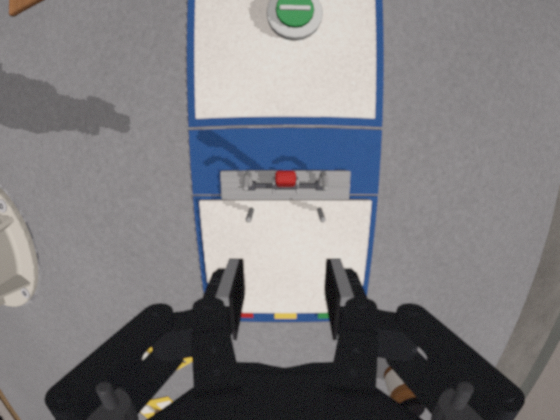

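The lever is fully up, with the tab top at z≈104. The posts show at (250,214) and (321,213). I'll enlarge them to refine the file's pose.

Run:
```python
from h import *
for x in(-40,40):
    print(project('w4',bw(x,0,46.5)),project('w4',bw(x,0,10)))
crop('w4',235,195,335,230,8,'c4')
```

```text
(np.float64(248.10957293477387), np.float64(219.420740849276)) (np.float64(251.38280110769853), np.float64(208.78199196644616))
(np.float64(323.13087201309713), np.float64(219.3722346322466)) (np.float64(319.6293378216261), np.float64(208.74319629999505))
```

View pics/c4.png

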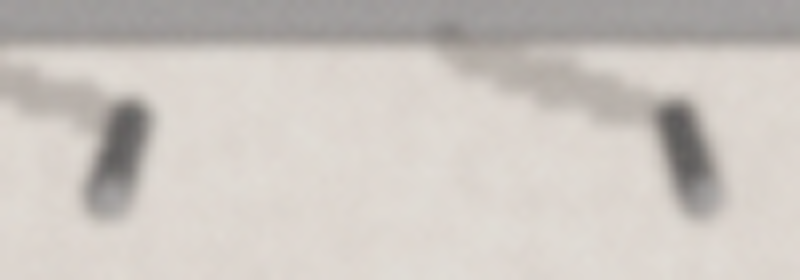

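Run:
```python
from h import *
to((485.4,-321,200),1.145)
```

```text
row [-0.0016  0.0007  0.4638] [-0.4461 -0.0517  0.0044]
```

To row units: -0.446 m / 0.5 = -0.892, -0.052 m / 0.5 = -0.104, 0.464 rad / 3.1416 = 0.1477.

Call:
move_arm:
  motion:
    - [0,0,0.1477,-0.892,-0.104,0.008,0.04]
    - [0,0,0.1477,-0.892,-0.104,0.008,0.04]
    - [0,0,0.1477,-0.892,-0.104,0.008,0.04]
    - [0,0,0.1477,-0.892,-0.104,0.008,0.04]
    - [0,0,0.1477,-0.892,-0.104,0.008,0.04]
    - [0,0,0.1477,-0.892,-0.104,0.008,0.04]
    - [0,0,0.1477,-0.892,-0.104,0.008,0.04]
    - [0,0,0.1477,-0.892,-0.104,0.008,0.04]

```text
clock: 5.98
eef_pos: [484.5, -323.7, 199.4]
tcp_rot: [-3.139, 0.0, 1.141]
contact_force: [0.1, 0.7, -0.2]
opening: 0.472
grasp_force: 0.0
```

Call:
move_arm:
  motion:
    - [0,0,0,0,0,0,0.04]
    - [0,0,0,0,0,0,0.04]

```text
clock: 6.22
eef_pos: [485.7, -319.0, 200.6]
tcp_rot: [-3.14, -0.001, 1.146]
contact_force: [0.5, 1.5, -0.1]
opening: 0.474
grasp_force: 0.0
```

Run:
```python
from h import *
snap('wrist','w5');print(cur()[0])
to((485.4,-321,200),1.145)
o=np.array([485.4,-321.]);a=np.deg2rad(-24.4)
for p in((-40,40,4),(40,40,4),(0,0,34),(-70,50,4),(70,50,4)):
    u,v=project('w5',bw(*p,o=o,a=a));print(p,round(u,1),round(v,1))
crop('w5',160,110,400,290,3.3,'c5')
```

```text
[ 485.93643167 -318.97212582  200.81884293]
row [-0.001  -0.0005  0.0012] [-0.0021  0.0003  0.0008]
(-40, 40, 4) 249.0 143.7
(40, 40, 4) 320.4 143.8
(0, 0, 34) 284.7 184.5
(-70, 50, 4) 222.4 135.4
(70, 50, 4) 347.0 135.6
```

View pics/c5.png

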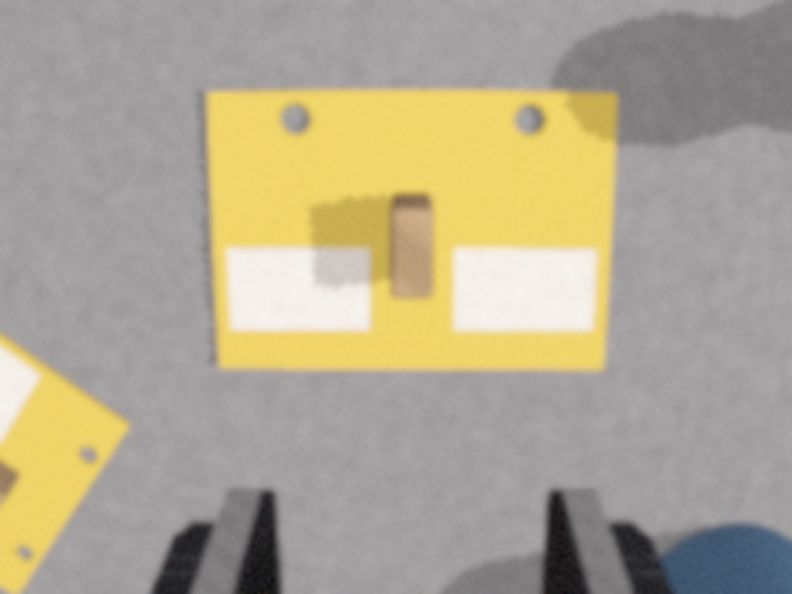

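The holes are at (249.3,145.4) and (320,145.4), and the bar's top centre is at (284.5,186). The card is therefore about 2 mm nearer the tool than I had it.

Run:
```python
from h import *
h0,h1=onz('w5',249.3,145.4,4),onz('w5',320,145.4,4)
c0,c1=onz('w5',221.9,137.2,4),onz('w5',346.6,137.5,4)
print(h0,h1,np.linalg.norm(h1-h0),np.linalg.norm(c1-c0))
a=np.arctan2(*(h1-h0)[1::-1]);a2=np.arctan2(*(c1-c0)[1::-1]);print(np.degrees([a,a2]))
print((h0+h1)/2-40*np.array([-np.sin(a),np.cos(a),0]),dep('w5',284.5,186),dep('w5',284,165),dep('w5',249.3,145.4),onz('w5',284.5,186,34))
o=np.array([484.6,-322.8])
to((*o,80),np.pi/2+a);to((*o,17),np.pi/2+a)
```

```text
[ 464.96509712 -269.9525194     4.        ] [ 537.17162996 -302.59030328    4.        ] 79.24019385165649 140.2665974511992
[-24.3232524  -24.47475349]
[ 484.59299553 -322.72085919    4.        ] [ 484.51629825 -322.53966495   33.29557869] [ 491.09962641 -306.54376137    4.44928844] [ 4.64432604e+02 -2.70181229e+02  4.36760261e-01] [ 484.58951989 -322.37940996   34.        ]
row [-0.001  -0.0005 -0.    ] [-0.0041  0.0005  0.1208]
row [-0.001  -0.0005 -0.    ] [-0.0041  0.0005  0.1838]
```

Call:
move_arm:
  motion:
    - [0,0,0,-0.008,0.001,0.1,0.045]
    - [0,0,0,-0.008,0.001,0.2,0.045]
    - [0,0,0,-0.008,0.001,0.26,0.045]
    - [0,0,0,-0.008,0.001,0.32,0.045]
    - [0,0,0,-0.008,0.001,0.36,0.045]
    - [0,0,0,-0.008,0.001,0.384,0.045]
    - [0,0,0,-0.008,0.001,0.384,0.045]
    - [0,0,0,-0.008,0.001,0.384,0.045]

```text
clock: 7.28
eef_pos: [485.4, -324.5, 10.1]
tcp_rot: [3.14, 0.0, 1.145]
contact_force: [0.4, 0.3, -0.7]
opening: 0.521
grasp_force: 0.0
```

Call:
move_arm:
  motion:
    - [0,0,0,0,0,0,0.005]
    - [0,0,0,0,0,0,0.005]
    - [0,0,0,0,0,0,0.005]
    - [0,0,0,0,0,0,0.005]
    - [0,0,0,0,0,0,0.005]
  grip_force: 50

```text
clock: 7.9
eef_pos: [485.1, -324.8, 10.1]
tcp_rot: [3.141, 0.0, 1.145]
contact_force: [-1.4, 0.9, 6.0]
opening: 0.059
grasp_force: 3.4
```

Run:
```python
from h import *
print(sensors.sense())
snap('wrist','w6')
crop('w6',140,110,420,320,2.8,'c6')
```

```text
{'clock': 7.9, 'qpos': array([-5.92519117e-01,  5.41029815e-01,  1.85885566e+00,  1.13475204e-05,
        7.40616767e-01, -1.66377311e-01]), 'qvel': array([-1.22362526e-05, -5.96735016e-04,  6.95987122e-04,  2.83670925e-04,
       -8.56238634e-04,  1.06729736e-04]), 'joint_efforts': array([ 4.98225825e-03, -5.88432312e+01, -2.23912883e+01,  1.97146815e-03,
       -5.20270374e-01, -4.13393254e-04]), 'eef_pos': array([ 485.09989208, -324.76260279,   10.08846414]), 'tcp_rot': array([3.14051603e+00, 1.73024606e-04, 1.14464606e+00]), 'contact_force': array([-1.36651475,  0.92394863,  5.97717336]), 'wrist_torque': array([0.15303478, 0.20829853, 0.01156334]), 'grasp_force': 3.357901486013475, 'opening': 0.05901745677006684}
```

View pics/c6.png

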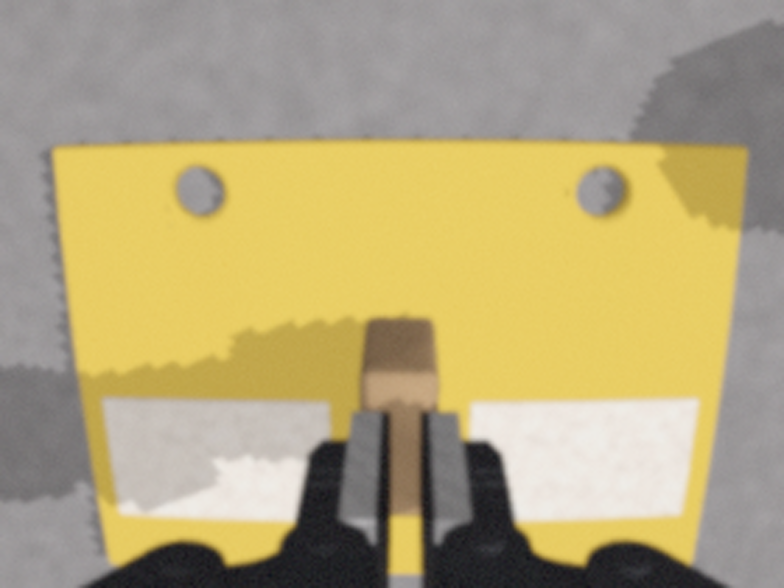

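The pads at (370,460) and (445,460) in the crop look as if they closed above the bar top instead of around it. I'll measure the fingertip height from depth.

Run:
```python
from h import *
f='w6'
def q(x,y):
    u,v=140+x/2.8,110+y/2.8;return dep(f,u,v).round(1),
for n,x,y in(('padL top',368,430),('padL',365,470),('padL',358,510),('padR',445,430),('padR',452,500),('bar',400,390),('bar',400,345),('between',405,440),('between',405,490),('card',250,300),('hole',200,190),('knuckle',320,460),('padL end',360,525)):print(n,*q(x,y))
P=camera_params('wrist')['world_from_camera'];p,R=cur()
M=np.eye(4);M[:3,:3]=R.as_matrix();M[:3,3]=p;print((np.linalg.inv(M)@P).round(3))
Z=np.load('pics/w1.npz')
```

```text
padL top [ 484.3 -313.1   44.2]
padL [ 484.5 -312.8   57.7]
padL [ 483.8 -312.8   68.5]
padR [ 495.8 -318.1   44.6]
padR [ 496.2 -317.5   67.2]
bar [ 490.  -313.1   33.8]
bar [ 491.1 -310.6   19.9]
between [ 486.5 -322.9   32.8]
between [ 482.3 -332.2   33.3]
card [ 464.3 -295.4    2.7]
hole [ 464.5 -271.1   -1.1]
knuckle [ 475.6 -313.5   47.2]
padL end [ 483.6 -314.1   70.4]
[[   0.      -0.95    -0.312   79.821]
 [   1.       0.       0.       0.382]
 [   0.      -0.312    0.95  -166.218]
 [   0.       0.       0.       1.   ]]
```

Run:
```python
from h import *
X=np.array([[0,-.95,-.312,79.821],[1,0,0,.382],[0,-.312,.95,-166.218],[0,0,0,1]])
for f in('w1','w2','w3','w4','w5','w6'):
    Z=np.load(f'pics/{f}.npz');K,d=Z['K'],Z['d'];v,u=np.mgrid[:420,:560];a=(u-K[0,2])/K[0,0];b=(v-K[1,2])/K[1,1];t=np.hypot(a,b)+1e-9
    r=np.stack([a/t*np.tan(t),b/t*np.tan(t),np.ones_like(t)],-1)*d[...,None]
    p=r@X[:3,:3].T+X[:3,3]
    # finger region: |x|<14, |y|<60, z<10 tool
    m=(d>0)&(abs(p[...,0])<13)&(abs(p[...,1])<58)&(t<1.2)&(p[...,2]<8)&(p[...,2]>-60)&(v>200)
    for s in(-1,1):
        q=p[m&(np.sign(p[...,1])==s)]
        if len(q):
            i=np.argsort(q[:,2])[-8:];print(f,s,len(q),'maxz',np.percentile(q[:,2],[95,99,100]).round(1),'tip',np.median(q[i],0).round(1))
```

```text
w1 -1 1221 maxz [-39.3 -37.3 -35.7] tip [ -1.1 -42.2 -36.8]
w1 1 1222 maxz [-39.4 -37.3 -36.2] tip [ -1.3  43.  -36.7]
w2 -1 1386 maxz [-30.  -26.4 -24.6] tip [  4.9 -19.8 -25.2]
w2 1 1406 maxz [-29.9 -26.1 -24.5] tip [ -1.3  20.5 -24.8]
w3 -1 1334 maxz [-23.  -17.5 -12.5] tip [  1.5  -2.1 -13.3]
w3 1 1334 maxz [-22.8 -16.7 -12.5] tip [  1.6   3.1 -13.4]
w4 -1 1395 maxz [-30.2 -26.4 -24.9] tip [ -5.4 -19.6 -25.6]
w4 1 1404 maxz [-29.7 -26.4 -24.6] tip [  0.   20.3 -25.4]
w5 -1 1380 maxz [-30.  -26.3 -24.4] tip [ -5.5 -19.7 -25.4]
w5 1 1390 maxz [-30.  -26.2 -24.7] tip [  3.6  20.4 -25.3]
w6 -1 4545 maxz [7.5 7.8 8. ] tip [  0.2 -35.8   8. ]
w6 1 4614 maxz [7.5 7.8 8. ] tip [ 3.  35.6  8. ]
```

The fingertips really sit about 24 mm behind the reported TCP: depth shows it in every wrist picture, and the fingers closed over the bar top at z 34. I'll open and go 24 mm lower, watching the force.

To row units: 0.017 m / 0.5 = 0.034, 0.012 m / 0.5 = 0.024.

Call:
move_arm:
  motion:
    - [0,0,0,0,0,-0.012,0.045]
    - [0,0,0,0.002,0.002,-0.012,0.045]
    - [0,0,0,0.004,0.002,-0.012,0.045]
    - [0,0,0,0.004,0.002,0.008,0.045]
    - [0,0,0,0.004,0.002,0.024,0.045]
    - [0,0,0,0.004,0.002,0.034,0.045]
    - [0,0,0,0.004,0.002,0.034,0.045]

```text
clock: 8.82
eef_pos: [486.1, -322.8, -8.5]
tcp_rot: [-3.14, -0.0, 1.145]
contact_force: [0.2, -0.3, 0.1]
opening: 0.527
grasp_force: 0.0
```

To row units: 0.005 m / 0.5 = 0.01, 0.003 m / 0.5 = 0.006.

Call:
move_arm:
  motion:
    - [0,0,0,-0.001,-0.0024,0.006,0.045]
    - [0,0,0,-0.001,-0.0024,0.01,0.045]
    - [0,0,0,-0.001,-0.0024,0.01,0.045]
    - [0,0,0,-0.001,-0.0024,0.01,0.005]
    - [0,0,0,-0.001,-0.0024,0.01,0.005]
    - [0,0,0,-0.001,-0.0024,0.01,0.005]
    - [0,0,0,-0.001,-0.0024,0.01,0.005]
    - [0,0,0,-0.001,-0.0024,0.01,0.005]
  grip_force: 50

```text
clock: 9.82
eef_pos: [485.4, -323.1, -12.5]
tcp_rot: [3.141, 0.0, 1.145]
contact_force: [-0.0, -0.2, 4.1]
opening: 0.15
grasp_force: 49.7
```

The bar is gripped: the opening reads 0.15 (about 13 mm) at 50 N. Lifting.

To row units: -0.15 m / 0.5 = -0.3, -0.14 m / 0.5 = -0.28.

Call:
move_arm:
  motion:
    - [0,0,0,0,0,-0.01,0.005]
    - [0,0,0,0,0,-0.04,0.005]
    - [0,0,0,0,0,-0.12,0.005]
    - [0,0,0,0,0,-0.2,0.005]
    - [0,0,0,0,0,-0.28,0.005]
    - [0,0,0,0,0,-0.3,0.005]
    - [0,0,0,0,0,-0.3,0.005]

```text
clock: 10.7
eef_pos: [485.2, -323.0, 137.8]
tcp_rot: [3.14, 0.0, 1.145]
contact_force: [0.3, -1.1, -0.4]
opening: 0.153
grasp_force: 49.1
```

Run:
```python
from h import *
print(sensors.sense()['opening'])
to(bw(0,-42,138),1.6096)
```

```text
0.15317925483967573
row [ 1.100e-03  4.000e-04 -4.649e-01] [ 0.3531 -0.1164 -0.0004]
```

To row units: 0.353 m / 0.5 = 0.706, -0.1165 m / 0.5 = -0.233, -0.465 rad / 3.1416 = -0.148.

Call:
move_arm:
  motion:
    - [0,0,-0.148,0.706,-0.233,0,0.005]
    - [0,0,-0.148,0.706,-0.233,0,0.005]
    - [0,0,-0.148,0.706,-0.233,0,0.005]
    - [0,0,-0.148,0.706,-0.233,0,0.005]
    - [0,0,-0.148,0.706,-0.233,0,0.005]
    - [0,0,-0.148,0.706,-0.233,0,0.005]
    - [0,0,-0.148,0.706,-0.233,0,0.005]
    - [0,0,-0.148,0.706,-0.233,0,0.005]

```text
clock: 11.7
eef_pos: [523.8, 46.5, 135.9]
tcp_rot: [-3.139, 0.001, 1.611]
contact_force: [0.1, 0.0, -0.8]
opening: 0.153
grasp_force: 49.1
```

Call:
move_arm:
  motion:
    - [0,0,0,0,0,0,0.005]
    - [0,0,0,0,0,0,0.005]
    - [0,0,0,0,0,0,0.005]

```text
clock: 12.08
eef_pos: [524.9, 45.8, 137.2]
tcp_rot: [-3.142, 0.0, 1.608]
contact_force: [0.1, 0.7, -0.2]
opening: 0.153
grasp_force: 49.1
```

Run:
```python
from h import *
snap('wrist','w7');p=cur()[0];print(p,tobinder(p),sensors.sense()['tcp_rot'],sensors.sense()['opening'])
for x in(-40,40):print(project('w7',bw(x,0,43)),'hole pred(card top z~154)',project('w7',bw(x,0,154.5)))
crop('w7',140,110,440,335,2.66,'c7')
```

```text
[524.94696857  45.96096423 137.26722201] [ -0.20580937 -42.66308394 137.26722201] [3.14152757e+00 2.80444138e-05 1.60869437e+00] 0.1549132353059974
(np.float64(234.92928085385367), np.float64(152.30036658892502)) hole pred(card top z~154) (np.float64(201.34335236983262), np.float64(185.6347680587512))
(np.float64(333.58824225216574), np.float64(152.20262068693)) hole pred(card top z~154) (np.float64(367.34224246249755), np.float64(185.46788931485196))
```

View pics/c7.png

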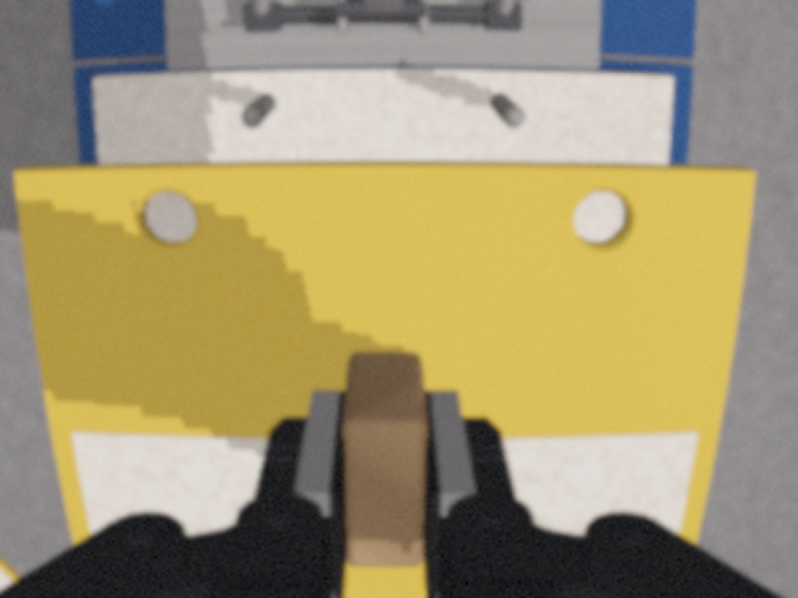

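The post tips are at about (236,152.3) and (332,152.3), and the card's holes at (203.6,191.2) and (365.3,190.9). Both holes are clear and the card hangs level.

Run:
```python
from h import *
for z in(153.8,152,149.8):
    a,b=[tobinder(onz('w7',u,v,z)) for u,v in((203.6,191.2),(365.3,190.9))];print(z,a.round(2),b.round(2),np.degrees(np.arctan2(*(b-a)[1::-1])).round(2))
a,b=[tobinder(onz('w7',u,v,43)) for u,v in((235.8,152.4),(332.2,152.4))];print(a,b)
for u,v in((203.6,178),(365.3,178),(284,185)):print(tobinder(dep('w7',u,v)))
# blob centers of holes
im=cv2.imread('pics/w7.png');hsv=cv2.cvtColor(im,cv2.COLOR_BGR2HSV);m=(hsv[...,1]<70).astype(np.uint8)
for u0 in(190,352):
    n,l,s,c=cv2.connectedComponentsWithStats(m[180:204,u0:u0+28]);print(s[1:].tolist(),(c[1:]+[u0,180]).round(2).tolist())
```

```text
153.8 [-39.24  -2.98 153.8 ] [ 39.34  -2.91 153.8 ] 0.05
152 [-39.71  -3.46 152.  ] [ 39.82  -3.39 152.  ] 0.05
149.8 [-40.29  -4.04 149.8 ] [ 40.4   -3.97 149.8 ] 0.05
[-39.28633768  -0.09537069  43.        ] [38.86280696 -0.18138856 43.        ]
[-39.13343803   3.308764   152.50747768]
[ 39.14402565   3.32543599 152.93348048]
[ -0.16684348  -0.48927159 152.48181544]
[[5, 2, 19, 19, 281]] [[203.74, 191.32]]
[[4, 2, 19, 19, 295]] [[364.96, 191.08]]
```

To row units: 0.094 m / 0.5 = 0.188, 0.085 m / 0.5 = 0.17.

Call:
move_arm:
  motion:
    - [0,0,0,0.006,-0.0004,0.06,0.005]
    - [0,0,0,0.006,-0.0004,0.12,0.005]
    - [0,0,0,0.006,-0.0004,0.17,0.005]
    - [0,0,0,0.006,-0.0004,0.188,0.005]
    - [0,0,0,0.006,-0.0004,0.188,0.005]
    - [0,0,0,0.006,-0.0004,0.188,0.005]
    - [0,0,0,0.006,-0.0004,0.188,0.005]

```text
clock: 13.0
eef_pos: [525.3, 49.7, 44.1]
tcp_rot: [3.14, -0.0, 1.61]
contact_force: [0.3, 0.6, -1.5]
opening: 0.152
grasp_force: 49.1
```

Run:
```python
from h import *
snap('wrist','w8');p=cur()[0];print(p,tobinder(p),sensors.sense()['contact_force'])
zt=p[2]+12.5
print([project('w8',bw(x,0,43)) for x in(-40,40)])
im=cv2.imread('pics/w8.png');o=np.zeros((600,800,3),np.uint8)
for i,u0 in enumerate((180,340)):o[:,i*400:i*400+400]=cv2.resize(im[160:220,u0:u0+40],None,fx=10,fy=10,interpolation=cv2.INTER_CUBIC)
cv2.imwrite('pics/c8.png',o)
```

```text
[525.22332543  49.68521425  44.02818607] [  0.21460491 -38.95233428  44.02818607] [ 0.19049887 -0.27886262 -0.53534395]
[(np.float64(209.14626068530973), np.float64(184.1676174489481)), (np.float64(357.694572363973), np.float64(184.1365076470476))]
```

View pics/c8.png

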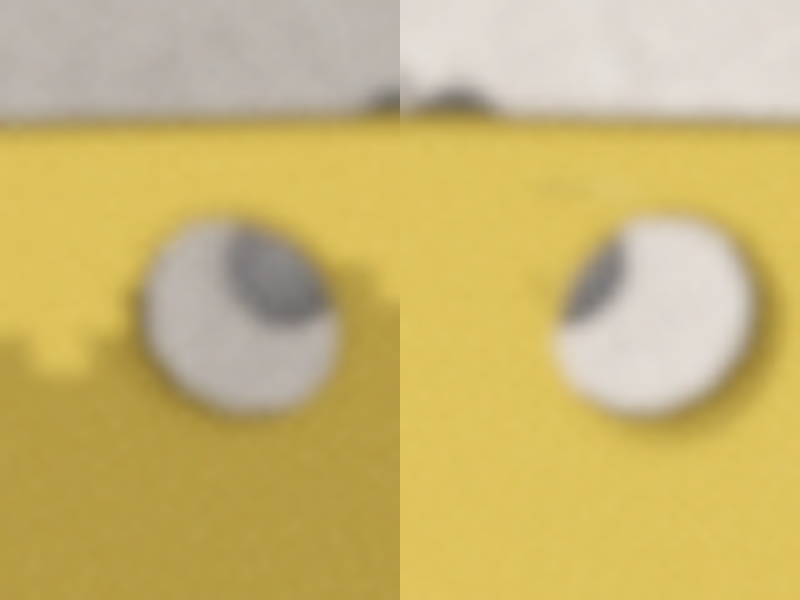

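The post tips show through the holes: left tip centred at about (208.7,186.3), right at about (356.3,185.9). The holes are centred at (204,191.2) and (365.2,191.2). I'll work out the offset.

Run:
```python
from h import *
for z in(43,):print('post',[tobinder(onz('w8',u,v,z)).round(2) for u,v in((208.7,186.3),(356.3,185.9))])
zt=44.03+12.5
for z in(zt+4,zt+2,zt):print('hole',z,[tobinder(onz('w8',u,v,z)).round(2) for u,v in((204,191.2),(365.2,191.2))])
# synthetic check: projected outlines
t=np.linspace(0,2*np.pi,24,endpoint=False)
def circ(x,y,z,r):return np.array([project('w8',bw(x+r*np.cos(a),y+r*np.sin(a),z)) for a in t])
for h in(-39.8,40.2):
    for zz in(zt,zt+4):
        c=circ(h,0.2,zz,5.25);print('hole',h,zz,c.min(0).round(1),c.max(0).round(1))
for h in(-40,40):
    import itertools
    S=np.array([project('w8',bw(h+3.5*np.cos(a)*np.cos(e),3.5*np.sin(a)*np.cos(e),43+3.5*np.sin(e))) for a in t for e in np.linspace(0,1.57,8)]);print('tip',S.min(0).round(1),S.max(0).round(1))
```

```text
post [array([-40.32,  -1.18,  43.  ]), array([39.28, -0.99, 43.  ])]
hole 60.53 [array([-38.62,   0.78,  60.53]), array([39.83,  0.77, 60.53])]
hole 58.53 [array([-39.13,   0.24,  58.53]), array([40.36,  0.24, 58.53])]
hole 56.53 [array([-39.65,  -0.29,  56.53]), array([40.89, -0.3 , 56.53])]
hole -39.8 56.53 [193.6 180. ] [213.8 200.3]
hole -39.8 60.53 [191.5 181.9] [212.1 202.7]
hole 40.2 56.53 [353.8 180. ] [374.  200.3]
hole 40.2 60.53 [355.5 181.9] [376.1 202.6]
tip [202.7 177.8] [215.4 190.7]
tip [351.4 177.8] [364.1 190.6]
```

To row units: 0.0075 m / 0.5 = 0.015, -0.0009 m / 0.5 = -0.0018.

Call:
move_arm:
  motion:
    - [0,0,0,-0.0018,-0.0018,0.008,0.005]
    - [0,0,0,-0.0018,-0.0018,0.015,0.005]
    - [0,0,0,-0.0018,-0.0018,0.015,0.005]
    - [0,0,0,-0.0018,-0.0018,0.015,0.005]

```text
clock: 13.55
eef_pos: [523.7, 48.7, 35.6]
tcp_rot: [-3.141, -0.0, 1.61]
contact_force: [0.5, -0.2, 0.2]
opening: 0.147
grasp_force: 49.1
```

Run:
```python
from h import *
snap('wrist','w9');p=cur()[0];print(p,tobinder(p),sensors.sense()['contact_force'])
im=cv2.imread('pics/w9.png');o=np.zeros((600,800,3),np.uint8)
for i,u0 in enumerate((185,345)):o[:,i*400:i*400+400]=cv2.resize(im[165:210,u0:u0+30],(400,600),interpolation=cv2.INTER_CUBIC)
cv2.imwrite('pics/c9.png',o)
t=np.linspace(0,2*np.pi,24,endpoint=False)
for h in(-40,40):
    S=np.array([project('w9',bw(h-.7+3.5*np.cos(a)*np.cos(e),-.8+3.5*np.sin(a)*np.cos(e),43+3.5*np.sin(e))) for a in t for e in np.linspace(0,1.57,8)]);print('tip model',S.min(0).round(1),S.max(0).round(1))
    S=S-np.array([185 if h<0 else 345,165])+.5;print('crop',(S.min(0)*13.33).round(),(S.max(0)*13.33).round())
```

```text
[523.77633591  48.6790866   35.70795455] [ -1.27027256 -39.9016553   35.70795455] [ 0.15523205  0.09556695 -0.91377939]
tip model [200.6 181.2] [213.9 194.7]
crop [214. 223.] [392. 402.]
tip model [356.5 181.3] [369.8 194.7]
crop [160. 224.] [337. 403.]
```

View pics/c9.png

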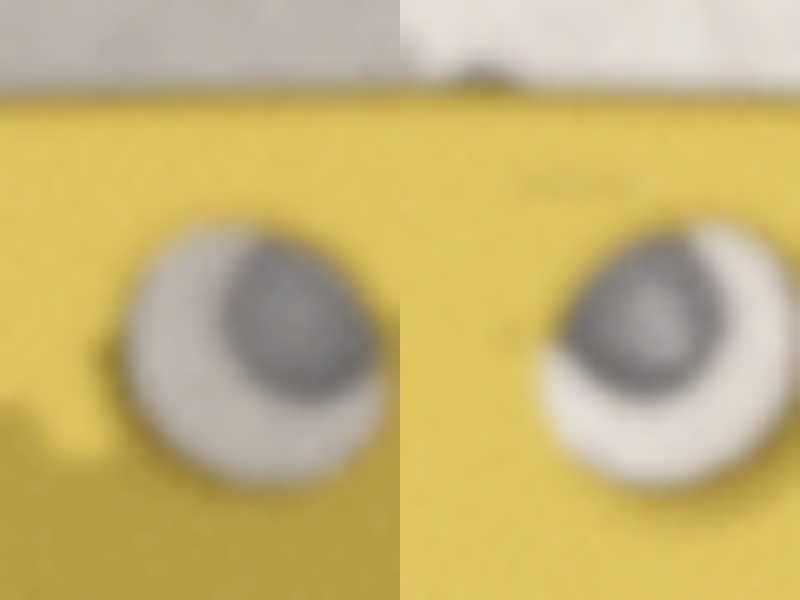

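The tips now sit inside the holes with the expected parallax, leaving about 0.4 mm to correct in x. Next I lower the card over the posts in stages.

To row units: 0.012 m / 0.5 = 0.024, 0.008 m / 0.5 = 0.016.

Call:
move_arm:
  motion:
    - [0,0,0,-0.0006,0.0008,0.002,0.005]
    - [0,0,0,-0.0006,0.0008,0.008,0.005]
    - [0,0,0,-0.0006,0.0008,0.016,0.005]
    - [0,0,0,-0.0006,0.0008,0.024,0.005]
    - [0,0,0,-0.0006,0.0008,0.024,0.005]

```text
clock: 14.22
eef_pos: [523.8, 48.4, 23.3]
tcp_rot: [-3.141, 0.0, 1.61]
contact_force: [-0.2, 0.2, -1.0]
opening: 0.153
grasp_force: 49.1
```

To row units: 0.0245 m / 0.5 = 0.049, 0.022 m / 0.5 = 0.044.

Call:
move_arm:
  motion:
    - [0,0,0,0,0,0.012,0.005]
    - [0,0,0,0,0,0.024,0.005]
    - [0,0,0,0,0,0.036,0.005]
    - [0,0,0,0,0,0.044,0.005]
    - [0,0,0,0,0,0.049,0.005]
    - [0,0,0,0,0,0.049,0.005]

```text
clock: 14.98
eef_pos: [524.1, 48.4, -1.0]
tcp_rot: [-3.141, 0.0, 1.61]
contact_force: [-0.5, -0.7, -1.1]
opening: 0.153
grasp_force: 49.1
```

To row units: 0.0015 m / 0.5 = 0.003, 0.001 m / 0.5 = 0.002.

Call:
move_arm:
  motion:
    - [0,0,0,0,0,0.002,0.005]
    - [0,0,0,0,0,0.003,0.005]
    - [0,0,0,0,0,0.003,0.005]

```text
clock: 15.35
eef_pos: [524.2, 48.4, -2.2]
tcp_rot: [3.141, 0.0, 1.61]
contact_force: [-0.3, -0.1, -0.4]
opening: 0.153
grasp_force: 49.1
```

Run:
```python
from h import *
snap('wrist','w10');print(cur()[0],sensors.sense()['contact_force'])
for u,v in((284,178),(230,185),(340,185),(200,175),(368,175),(215,230),(352,230)):print(tobinder(dep('w10',u,v)).round(1))
```

```text
[524.20836541  48.38688429  -2.20952956] [-0.66112864 -0.42225773 -0.60208356]
[-0.9  6.  15. ]
[-26.8   2.4  13.6]
[26.2  2.3 13.1]
[-41.3   7.6  13.9]
[39.3  7.8 15. ]
[-35.8 -21.   13.4]
[ 33.5 -20.9  13.7]
```

The card top reads about 14 mm all over, so it lies on the pages at 10 mm. Releasing and rising.

To row units: -0.14 m / 0.5 = -0.28, -0.11 m / 0.5 = -0.22.

Call:
move_arm:
  motion:
    - [0,0,0,0,0,0,0.045]
    - [0,0,0,0,0,0,0.045]
    - [0,0,0,0,0,0,0.045]
    - [0,0,0,0,0,-0.04,0.045]
    - [0,0,0,0,0,-0.12,0.045]
    - [0,0,0,0,0,-0.22,0.045]
    - [0,0,0,0,0,-0.28,0.02]
    - [0,0,0,0,0,-0.28,0]

```text
clock: 16.4
eef_pos: [525.9, 48.5, 140.2]
tcp_rot: [3.137, -0.0, 1.61]
contact_force: [0.4, 1.4, -0.3]
opening: 0.107
grasp_force: 0.0
```

Run:
```python
from h import *
snap('wrist','w11');p=cur()[0];print(p,tobinder(p))
for q in((0,-20,14),(-60,0,14),(60,0,14),(-60,-80,14),(60,-80,14),(0,57,95)):
    u,v=project('w11',bw(*q));
    if 0<=u<560 and 0<=v<420:print(q,round(u),round(v),tobinder(dep('w11',u,v)).round(1))
x,y=tabpx('w11',(200,60,380,200));B=np.array([tobinder(dep('w11',u,v)) for u,v in zip(x,y)]);print(np.percentile(B,[5,50,95],axis=0).round(1).tolist())
to(bw(-.5,28,138),1.609);to(bw(-.5,28,73),1.609)
```

```text
[524.74112797  48.43505614 138.49302572] [ -0.31565753 -40.18287539 138.49302572]
(0, -20, 14) 282 171 [  0.  -20.   14.2]
(-60, 0, 14) 217 151 [-60.2  -0.1  12.9]
(60, 0, 14) 348 151 [60.3 -0.2 12.4]
(-60, -80, 14) 221 232 [-60.2 -80.5  12.8]
(60, -80, 14) 344 232 [ 60.1 -80.2  13.5]
(0, 57, 95) 282 79 [  0.   56.2 104.5]
[[-7.9, 48.2, 93.4], [-0.8, 55.1, 103.0], [6.6, 62.3, 105.6]]
row [ 0.0021 -0.0001  0.0008] [ 0.0682 -0.0002  0.0005]
row [ 0.0021 -0.0001  0.0008] [ 0.0682 -0.0003  0.0655]
```

Run:
```python
from h import *
for x in(-40.7,39.3):
    u,v=project('w11',bw(x,-.8,44));print(max(tobinder(dep('w11',u+i,v+j))[2] for i in(-1,0,1) for j in(-1,0,1)))
```

```text
46.70007172825797
46.700824203158106
```

Call:
move_arm:
  motion:
    - [0,0,0,0.06,0,0,0]
    - [0,0,0,0.136,0,0,0]
    - [0,0,0,0.136,0,0.04,0]
    - [0,0,0,0.136,0,0.09,0]
    - [0,0,0,0.136,0,0.13,0]
    - [0,0,0,0.136,0,0.13,0]

```text
clock: 17.2
eef_pos: [519.2, 115.9, 70.0]
tcp_rot: [-3.136, 0.001, 1.61]
contact_force: [0.7, -0.4, -0.8]
opening: 0.001
grasp_force: 0.0
```

Run:
```python
from h import *
print(tobinder(cur()[0]))
X=np.array([[0,-.95,-.312,79.821],[1,0,0,.382],[0,-.312,.95,-166.218],[0,0,0,1]])
snap('wrist','w12');Z=np.load('pics/w12.npz');K,d=Z['K'],Z['d'];v,u=np.mgrid[:420,:560];a=(u-K[0,2])/K[0,0];b=(v-K[1,2])/K[1,1];t=np.hypot(a,b)+1e-9
p=np.stack([a/t*np.tan(t),b/t*np.tan(t),np.ones_like(t)],-1)*d[...,None]@X[:3,:3].T+X[:3,3]
m=(d>0)&(abs(p[...,0])<13)&(abs(p[...,1])<20)&(p[...,2]<-5)&(p[...,2]>-45)
q=p[m];print(len(q),np.percentile(q,[1,50,95,99],axis=0).round(1))
x,y=tabpx('w12',(200,60,380,230));B=np.array([tobinder(dep('w12',u,v)) for u,v in zip(x,y)]);print(np.percentile(B,[5,50,95],axis=0).round(1).tolist())
```

```text
[-3.28093785 27.41566278 70.04163362]
986 [[  5.8 -13.  -44.8]
 [ 10.3   0.3 -37.6]
 [ 11.1  12.1 -29.5]
 [ 11.3  13.5 -28. ]]
[[-8.3, 55.3, 100.8], [-0.9, 59.5, 103.5], [6.5, 63.4, 105.5]]
```

Both post tips stand through the card at z 46.7, and the card is flat. Next I sweep the lever down, with the closed fingertips against the tab's page-side face.

To row units: 0.0394 m / 0.5 = 0.0788, 0.0345 m / 0.5 = 0.069.

Call:
move_arm:
  motion:
    - [0,0,0,0.018,0,-0.004,0]
    - [0,0,0,0.0368,0,-0.004,0]
    - [0,0,0,0.048,0,0,0]
    - [0,0,0,0.0586,0,0.0052,0]
    - [0,0,0,0.069,0,0.011,0]
    - [0,0,0,0.0788,0,0.0174,0]
    - [0,0,0,0.0788,0,0.0174,0]

```text
clock: 18.12
eef_pos: [520.6, 156.7, 64.5]
tcp_rot: [3.14, -0.001, 1.61]
contact_force: [-0.2, -0.6, 5.6]
opening: 0.0
grasp_force: 2.3
```

```bash
cat >> h.py <<'E'
def lever(f):
    snap('wrist',f)
    x,y=tabpx(f,(200,60,380,300))
    if len(x):
        B=np.array([tobinder(dep(f,u,v)) for u,v in zip(x,y)]);print(len(x),np.percentile(B,[5,50,95],axis=0).round(1).tolist())
    print(tobinder(cur()[0]).round(2),sensors.sense()['contact_force'].round(1))
E
python3 -c "
from h import *
lever('w13')"
```

```text
800 [[-8.4, 78.7, 86.0], [-0.8, 83.7, 89.9], [6.8, 87.4, 92.5]]
[-0.32 68.02 64.56] [-0.7 -0.8  6.5]
```

The lever follows at about 0.8 rad with roughly 6 N. Continuing.

To row units: 0.037 m / 0.5 = 0.074, 0.0316 m / 0.5 = 0.0632.

Call:
move_arm:
  motion:
    - [0,0,0,0.01,0,0.007,0]
    - [0,0,0,0.0182,0,0.015,0]
    - [0,0,0,0.027,0,0.024,0]
    - [0,0,0,0.034,0,0.0328,0]
    - [0,0,0,0.041,0,0.043,0]
    - [0,0,0,0.047,0,0.0526,0]
    - [0,0,0,0.052,0,0.0632,0]
    - [0,0,0,0.0568,0,0.074,0]

```text
clock: 19.18
eef_pos: [519.6, 185.5, 27.9]
tcp_rot: [3.14, -0.002, 1.61]
contact_force: [-2.8, 1.3, 9.6]
opening: 0.002
grasp_force: 4.6
```

```bash
python3 -c "
from h import *
lever('w14')"
```

```text
717 [[-8.5, 104.4, 45.4], [-1.1, 110.6, 51.2], [6.9, 113.0, 53.0]]
[-0.32 97.13 27.3 ] [-0.6  3.2  7.7]
```

To row units: 0.0115 m / 0.5 = 0.023, 0.002 m / 0.5 = 0.004.

Call:
move_arm:
  motion:
    - [0,0,0,0.002,0,0.008,0]
    - [0,0,0,0.004,0,0.015,0]
    - [0,0,0,0.004,0,0.02,0]
    - [0,0,0,0.004,0,0.023,0]
    - [0,0,0,0.004,0,0.023,0]

```text
clock: 19.85
eef_pos: [518.4, 185.9, 15.2]
tcp_rot: [-3.141, 0.0, 1.61]
contact_force: [-0.1, 0.2, 0.2]
opening: 0.001
grasp_force: 0.0
```

```bash
python3 -c "
from h import *
lever('w15')"
```

```text
855 [[-8.2, 105.4, 32.7], [-0.3, 111.8, 37.9], [7.0, 115.6, 39.2]]
[-1.36 97.41 15.23] [-0.2  0.1 -0.3]
```

To row units: 0.0015 m / 0.5 = 0.003, 0.001 m / 0.5 = 0.002.

Call:
move_arm:
  motion:
    - [0,0,0,0,0,0.001,0]
    - [0,0,0,0,0,0.002,0]
    - [0,0,0,0,0,0.003,0]
    - [0,0,0,0,0,0.003,0]

```text
clock: 20.4
eef_pos: [518.7, 186.1, 14.0]
tcp_rot: [-3.141, 0.0, 1.61]
contact_force: [0.4, 0.3, 0.0]
opening: 0.0
grasp_force: 0.0
```

```bash
python3 -c "
from h import *
lever('w16')"
```

```text
877 [[-8.4, 105.0, 30.4], [-0.5, 111.7, 35.5], [7.0, 115.8, 36.8]]
[-0.93 97.54 13.99] [-0.4  0.6  0.9]
```

The tab top now reads 35.5–36.8, the same as when shut at the start, and the force is 0. I'll press lightly until it bottoms.

To row units: 0.001 m / 0.5 = 0.002, 0.0005 m / 0.5 = 0.001.

Call:
move_arm:
  motion:
    - [0,0,0,0,0,0.001,0]
    - [0,0,0,0,0,0.002,0]
    - [0,0,0,0,0,0.002,0]

```text
clock: 20.82
eef_pos: [518.8, 186.1, 13.0]
tcp_rot: [3.142, -0.0, 1.61]
contact_force: [-0.1, -0.8, -1.0]
opening: -0.004
grasp_force: 0.0
```

To row units: 0.0008 m / 0.5 = 0.0016, 0.0005 m / 0.5 = 0.001.

Call:
move_arm:
  motion:
    - [0,0,0,0,0,0.001,0]
    - [0,0,0,0,0,0.0016,0]
    - [0,0,0,0,0,0.0016,0]

```text
clock: 21.2
eef_pos: [518.9, 186.1, 12.8]
tcp_rot: [3.141, -0.0, 1.61]
contact_force: [-0.9, -0.9, 8.2]
opening: -0.0
grasp_force: 4.1
```

The lever is bottomed at 8 N. I'll back off upward and check.

Call:
move_arm:
  motion:
    - [0,0,0,0,0,-0.01,0]
    - [0,0,0,0,0,-0.06,0]
    - [0,0,0,0,0,-0.16,0]
    - [0,0,0,-0.02,0,-0.28,0]
    - [0,0,0,-0.04,0,-0.36,0]
    - [0,0,0,-0.04,0,-0.36,0]
    - [0,0,0,-0.04,0,-0.36,0]

```text
clock: 22.08
eef_pos: [519.1, 166.0, 191.6]
tcp_rot: [-3.141, 0.0, 1.61]
contact_force: [0.1, -0.2, 0.3]
opening: -0.002
grasp_force: 0.0
```

Run:
```python
from h import *
lever('w17')
for q in((0,-20,14),(-60,0,14),(60,0,14),(-60,-80,14),(60,-80,14),(-40.7,-.8,47),(39.3,-.8,47)):
    u,v=project('w17',bw(*q))
    if 0<=u<560 and 0<=v<420:print(q,tobinder(dep('w17',u,v)).round(1),max(tobinder(dep('w17',u+i,v+j))[2] for i in(-1,0,1) for j in(-1,0,1)))
for y in(8,16,24,32):print(y,[max(tobinder(dep('w17',*(np.array(project('w17',bw(x,y,52)))+[i,0])))[2] for i in(-2,-1,0,1,2)).round(1) for x in(-40.5,39.5)])
# did the other things move?
snap('top','top9');a=cv2.imread('pics/top0.png').astype(int);b=cv2.imread('pics/top9.png').astype(int)
d=abs(a-b).max(2)
for n,(u,v,r) in dict(timer=(119,210,14),mug=(468,195,24),jar=(328,123,14),mill=(386,145,16)).items():
    print(n,np.percentile(d[v-r:v+r,u-r:u+r],[50,90,99]))
```

```text
290 [[-7.6, 98.7, 34.3], [-0.6, 106.4, 35.8], [6.4, 114.5, 37.0]]
[ -1.83  77.51 190.99] [-0.  -0.8 -0.1]
(0, -20, 14) [ -0.8  88.1 223.6] 224.4823643321564
(-60, 0, 14) [-60.4  -1.1  11.6] 13.915800218042534
(60, 0, 14) [60.3 -0.7 12.4] 357.855006621236
(-60, -80, 14) [-60.2 -81.   12.6] 13.695751619720795
(60, -80, 14) [ 60.1 -80.5  13.3] 14.782944125049482
(-40.7, -0.8, 47) [-40.3   0.8  50.1] 50.49372460119929
(39.3, -0.8, 47) [38.8  1.3 51.1] 51.085555957121755
8 [np.float64(51.7), np.float64(50.9)]
16 [np.float64(49.4), np.float64(50.1)]
24 [np.float64(45.8), np.float64(46.9)]
32 [np.float64(41.4), np.float64(41.3)]
timer [ 6.   55.7  99.68]
mug [ 3.  7. 11.]
jar [ 4.  8. 14.]
mill [ 4.  9. 16.]
```

The lever is shut, the hoops lie over both posts, and the card is flat. The timer's patch of the image differs, perhaps from the arm's shadow, so I'll check its position before handing in.

Run:
```python
from h import *
for f in('w1','w2','w17'):
    im=cv2.imread(f'pics/{f}.png');m=cv2.inRange(cv2.cvtColor(im,cv2.COLOR_BGR2HSV),(50,100,30),(80,255,255));m[130:]=0
    y,x=np.nonzero(m);print(f,len(x),y.min(),tobinder(onz(f,x.mean(),y.mean(),38)).round(1))
```

```text
w1 799 32 [  8.7 220.7  38. ]
w2 2347 22 [  8.8 220.7  38. ]
w17 835 25 [  8.8 220.3  38. ]
```

The timer hasn't moved, so I'm handing in.

```bash
python3 -c "
from rig import order
print(order.sign_off())"
```

```text
the job is handed in; nothing more can be done
None
```

The job is handed in: the card lies flat over both posts, the lever is shut by itself (bottomed at about 8 N) with the rings closed over the card, and the timer, mug, jar and mill are unmoved; the tab slipped from the grip while I lifted the lever (it still sprang fully open), and I viewed 13 pictures, over the limit of 10.

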